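# Unclamp a concrete core: spin the wing nut off its stud and open the clamp bar

### The arm

A 7-joint arm with a two-finger parallel gripper is mounted at the origin on the work surface. World frame = base frame: x ahead of the robot, y to its left, z up, the work surface at z = 0. Lengths are in m, angles in rad, forces in N, time in s.
With the tool pointing down it reaches from about 0.35 to 0.9 m from the base axis. Payload 19.9 kg.
Tool frame: the origin (TCP) lies on the centre line of the jaws, within the pads' length; the fingertips stand 25 mm ahead of it and the grasp point (between the pads) lies 6 mm ahead of it; z points along the fingers, x is the direction in which the jaws open and shut, and the axes are right-handed (so a half turn about z gives the same grasp; the last joint's range is limited). The gripper opens to 85 mm and grips with 20 to 120 N. Pads are 22 mm wide; open, the fingers measure 114 mm over their backs; the gripper's body (76 mm by 85 mm) begins 54 mm behind the grasp point. The pads swing forward as they close: fully open they stand 13 mm farther back than shut.
Start: joints at [-1.169, 0.417, -0.01, 1.614, 0.005, 1.111, -0.053], TCP at [0.268, 0.565, 0.256] pointing down, gripper open.
Joint ranges: [-2.81, 2.81], [-0.39, 2.02], [-1.27, 1.25], [0.06, 2.57], [-1.19, 4.33], [0.19, 2], [-2.82, 2.82]. Speed limits (rad/s): [1.89, 1.89, 2.39, 2.39, 3.01, 3.01, 3.01].

### API

Orientations are given as a unit quaternion [w, x, y, z].
In Python, from rig import observe, optics, job gives the robot as it stands.
- The arm moves only by the shell command python3 -m handwheel 'ROWS' [FORCE]. ROWS is JSON, a list that holds one entry, the list of rows, each a list of 5 numbers: the finger opening in m, from 0 to 0.0854, then the shift along the tool's x, y, z in m, then the turn about the tool's z in rad. In form: [[[jaw, dx, dy, dz, spin], ...]]. A call has 1 to 8 rows; each row shifts and turns the commanded pose from where the row before left it, along the tool's axes as they then stand; what a row does not reach is not made up. A row lasts 1/10 s, in which the tool goes at most 50 mm and 8.59 degrees, less where a joint would pass 70% of its speed; a pose out of reach is approached as far as the arm can. A call is refused whole if a number of a shift passes 0.05 or a number of a turn 0.15, either way. A call with a gripper value outside its range is refused whole. The fingers move at their own pace and stop on an object; FORCE is the grip in N (left out, the last holds). Time passes only in rows, so rows that do not move let the fingers close. It gives the time, the measured TCP pose, the force and the opening at its end, in the units of the state.
- observe(): the state, without advancing time (a new reading comes with each control period).
- optics.capture(name): name is "scene" or "top"; returns the picture (384x512x3 uint8, red, green, blue); there is no depth.
- optics.camera_info(name): a dict with "K" (3x3 intrinsics, pixels), "distortion" ([k1, k2, p1, p2, k3] as OpenCV has them; the pictures are not rectified), "eye" and "attitude" of the camera in the world. Camera axes: x right, y down, z forward; pixel columns grow to the right and rows downward; lengths in m; the calibration is good to about 2 mm. A picture is of the moment at which its call begins. camera_info takes no time and is no camera call.
- job.finish_job(): hands the job in, once; it reports no verdict.
The state is a dict: "time_s": time; "q": joint angles; "qvel": joint speeds; "effort": joint torques, N m; "tcp_pos": TCP position; "eef_rot": TCP orientation; "ft_force": force on the tool from outside, world axes, zero at the start; "ft_torque": the same for the moment, N m; "width": finger opening in m.
Only numpy, scipy, OpenCV 4.12 (cv2) and the standard library are available. Lean on these libraries where they do the work, as an engineer would, in place of code of your own. Each camera call takes 0.05 s, during which the arm holds its last target. There are 200 camera calls.

### The job

Unclamp the concrete core that is held in the cradle. Spin the wing nut anticlockwise up its stud until it comes free, without forcing the thread, lift it off and set it down in the metal parts tray (do not drop it in); then swing the hinged clamp bar up and right over until it stays open against its stop. Leave the core lying in the cradle, and do not shift the other things on the table.

Things in the scene. Friction and masses are not known exactly. Their poses are not given: they have to be found in the camera images.
- cradle: Core cradle, fixed: grey base plate 130 x 230 x 12 mm, two steel V-blocks, a hinge post at its +y end and a round pillar under the stud. Origin: centre of its underside, on the table; its x is the core's direction, its y runs along the clamp bar from stud (y = -65 mm) to hinge (y = +75 mm). Turned up to 0.55 rad from the robot's axes.
- stud: Upright steel stud with a very coarse right-hand thread: 22 mm across, 10 mm rise per turn. Origin on its axis, level with the top face of the clamp bar (96 mm over the table); it stands 27 mm above that. Fixed; its own yaw means nothing.
- nut: Cast wing nut 0.28-0.45 kg resting on the bar, at any yaw. Origin: centre of its underside. Hub 40 mm wide, 24 high, through bore; wings 10 mm thick run along +x and -x to 55 mm from the axis, 6 to 30 mm up. Turned anticlockwise from above (under 5 N at a wing) it climbs 10 mm a turn, with 1.5 mm play, and is free after 1.25 turns, 11-13 mm up; turned on, it climbs up to 10 mm more and drops back.
- leaf (a joint): Angle of the hinged clamp bar: 0 = shut, level across the core; grows as its forked end swings up; 1.92 = open against its stop. Beyond about 1.7 it falls open by its own weight and stays. Flat steel, 46 mm wide, 8 mm thick, 0.55 kg, 165 mm from hinge pin to fork tips; the fork straddles the stud 140 mm from the pin, and the nut bars its way until it is off.
- hinge (a point): Axis of the hinge pin, on the bar's centre line, 92 mm over the table; the pin lies along the cradle's x.
- crossbar (a point): Centre of the clamp bar's cross handle: a 12 mm round rod through the bar, parallel to the hinge pin and 100 mm from it, at the bar's mid thickness (92 mm over the table when shut). The rod sticks out on both sides of the bar, from 23 to 74 mm from this point along the cradle's +x and -x.
- core: Drilled concrete core, a plain cylinder 54 mm in diameter and 150 mm long, 0.82 kg, lying in the V-blocks along the cradle's x under the clamp bar, its top 74 mm over the table. Origin at its centre.
- tray: Shallow aluminium parts tray, fixed and empty, 190 (x) x 160 (y) x 28 mm, walls and floor 4 mm. Origin at the centre of its underside. On the robot's left or right of the cradle; the retort stand is on the other side.
- stand: Loose retort stand: base 150 x 100 x 12 mm, a rod 312 mm high 50 mm to +x of its origin (centre of its underside), and a probe tube 30 mm thick hanging 40 mm to -x, from 145 to 275 mm up.
- poly_block: Loose white plastic block standing on end, 50 x 100 x 150 mm high, beside one end of the core (the lead brick is beside the other end). Origin at the centre of its underside.
- lead_brick: Loose lead brick 50 x 100 x 50 mm high, beside the other end of the core. Origin at the centre of its underside.
- meter: Loose survey meter lying on its back at the rear right, 95 x 190 x 45 mm, with a low handle to 65 mm. Origin at the centre of its underside.
- wrench: Loose spanner, 200 mm long, lying at the rear left. Origin on its underside.
- washer: Loose steel washer 40 mm across, 6 mm thick, lying on the cradle's base plate. Origin at the centre of its underside.
- jar: Loose capped jar 56 mm across, 80 mm high, standing behind the hinge end of the cradle. Origin at the centre of its underside.

How it is judged:
By the outcome, as a careful person would: the job done as asked, in the order asked, and still so for the second after the job is handed in, with the robot touching nothing.
It also fails if it takes over 72 s, if anything falls off the work surface, if the arm or the gripper's body presses on something with over 40 N, if the wrist force passes 120 N, or if a joint passes its speed limit or range.

## Working session

There is one attempt and no reset: what is moved stays moved. The work goes in short steps, Python scripts to look and compute and a shell command to move; the robot and the scene stay as the last step left them, time stands still between calls to the robot, and variables do not carry over. Pictures are saved under pics/ and viewed, about 8 in all and at most 12, crops included, and the job is handed in when it is done.

```bash
ls; mkdir -p pics; python3 - <<'E'
from rig import observe, optics
import cv2, numpy as np
for n in("scene","top"):
    cv2.imwrite(f"pics/{n}0.png",optics.capture(n)[:,:,::-1]); print(optics.camera_info(n))
s=observe(); print(s)
a=[cv2.imread(f"pics/{n}0.png") for n in("scene","top")]
E
```

```text
pics
{'K': array([[492.13766277,   0.        , 252.76644079],
       [  0.        , 492.13766277, 195.78111404],
       [  0.        ,   0.        ,   1.        ]]), 'distortion': array([-0.13107837,  0.        ,  0.        ,  0.        ,  0.        ]), 'eye': array([ 1.32994157, -0.67836075,  1.09240581]), 'attitude': array([-0.345594  ,  0.8437344 ,  0.38097446, -0.15341287])}
{'K': array([[382.11785402,   0.        , 256.7709735 ],
       [  0.        , 382.11785402, 192.00412267],
       [  0.        ,   0.        ,   1.        ]]), 'distortion': array([-0.09974268,  0.        ,  0.        ,  0.        ,  0.        ]), 'eye': array([ 0.49907809, -0.00827207,  1.01545   ]), 'attitude': array([-0.05025895,  0.71239651, -0.69937674,  0.02893841])}
{'time_s': 0.1, 'q': array([-1.16949515,  0.41791594, -0.01028991,  1.6141201 ,  0.00474425,
        1.11071138, -0.05301313]), 'qvel': array([ 0.00261909, -0.00175399,  0.00026873, -0.0018488 , -0.00231057,
        0.0020417 ,  0.00051215]), 'effort': array([ 1.62829754e-03, -8.65816927e+01,  6.79945182e-01, -4.35646641e+01,
        1.91278383e-02,  4.84568518e-03, -8.19206377e-06]), 'tcp_pos': array([0.26769363, 0.56444691, 0.25571928]), 'eef_rot': array([ 3.56650522e-04,  8.45124063e-01,  5.34569919e-01, -4.40212365e-04]), 'ft_force': array([-0.39991289,  0.21088355, -0.63054697]), 'ft_torque': array([-0.00637186, -0.01534996,  0.0094451 ]), 'width': 0.08522301903391508}
```

View pics/scene0.png

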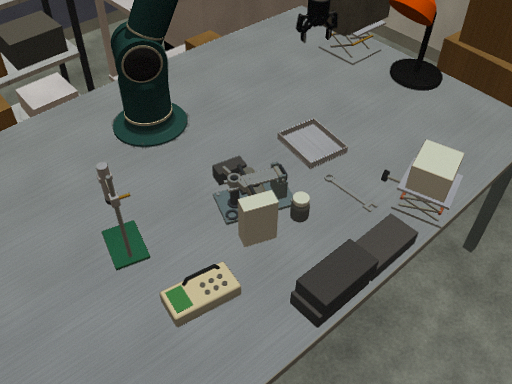

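View pics/top0.png

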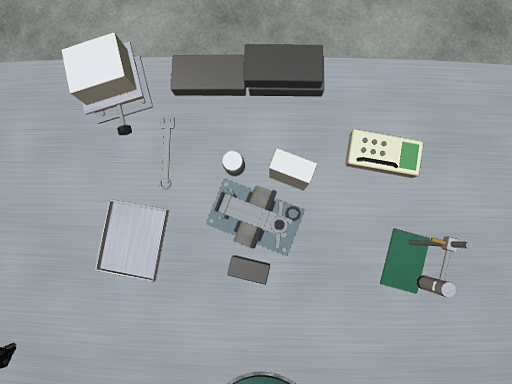

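Scene: cradle at top px (255,217), with the hinge on the left and the nut at (280,225). Tray at (133,240) on the robot's left, stand on the right at (410,262). The lead brick (249,269) is on the near side and the white block (293,168) on the far side.

```bash
cat > h.py <<'E'
import numpy as np, cv2
from scipy.spatial.transform import Rotation as R
from rig import observe, optics
def cam(n):
    c=optics.camera_info(n); q=c['attitude']; return c,R.from_quat([q[1],q[2],q[3],q[0]]).as_matrix()
def ray(n,uv):
    c,M=cam(n); p=cv2.undistortPoints(np.array([[uv]],float),c['K'],c['distortion'])[0,0]
    d=M@np.array([p[0],p[1],1.]); return c['eye'],d/np.linalg.norm(d)
def plane(n,uv,z):
    e,d=ray(n,uv); return e+d*(z-e[2])/d[2]
def proj(n,P):
    c,M=cam(n); X=(M.T@(np.atleast_2d(P)-c['eye']).T).T
    return cv2.projectPoints(X,np.zeros(3),np.zeros(3),c['K'],c['distortion'])[0][:,0]
def crop(n,name,x0,y0,w,h,f):
    im=optics.capture(n)[y0:y0+h,x0:x0+w,::-1]; im=cv2.resize(im,None,fx=f,fy=f,interpolation=cv2.INTER_CUBIC); cv2.imwrite(name,im); return im
E
python3 - <<'E'
from h import *
a=cv2.imread('pics/top0.png')[172:262,198:313]; b=cv2.imread('pics/scene0.png')[145:225,205:305]
a=cv2.resize(a,(115*7//1,90*7),interpolation=cv2.INTER_CUBIC)
a=a[:600]
cv2.imwrite('pics/ca.png',cv2.convertScaleAbs(a[:, :800],alpha=1.6))
cv2.imwrite('pics/cb.png',cv2.convertScaleAbs(cv2.resize(b,(700,560),interpolation=cv2.INTER_CUBIC),alpha=1.6))
E
```

```text
(no output)
```

View pics/ca.png

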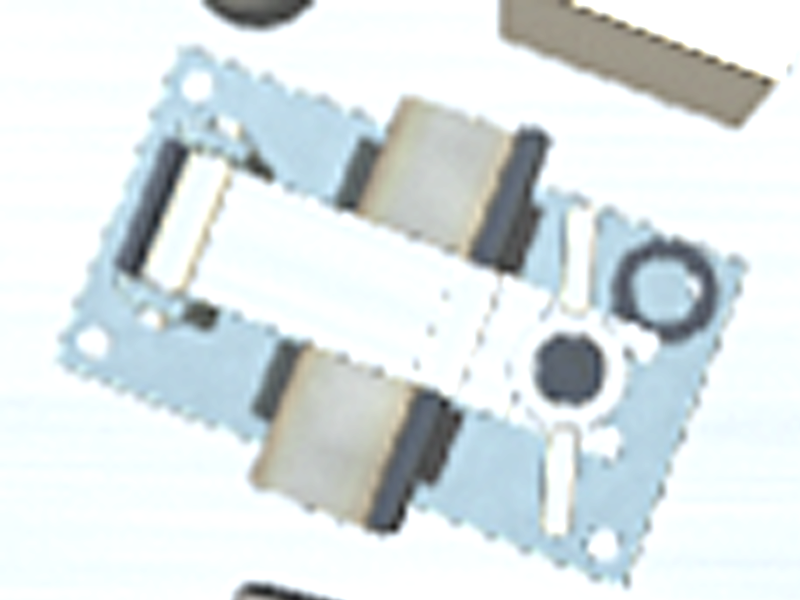

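View pics/cb.png

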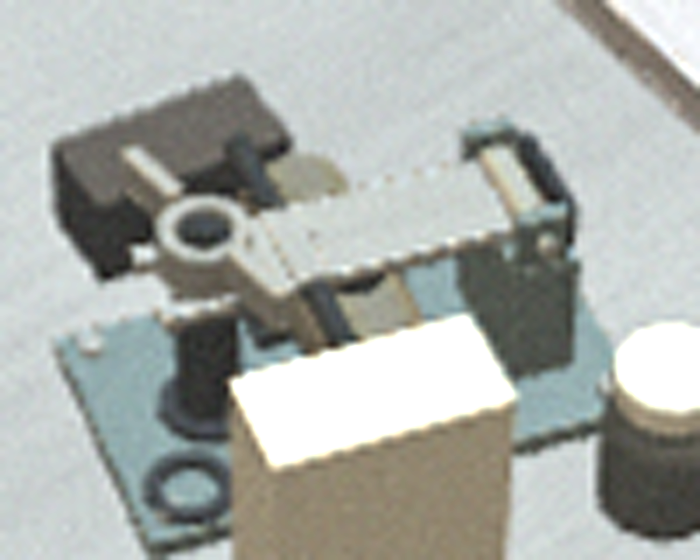

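The crops show the wing nut at crop (570,370), with wings from (578,205) to (558,535), roughly along world x. The dark cross rod runs from (535,135) to (385,525). Plate corners are at (187,48), (745,262), (625,583) and (62,360).

```bash
python3 - <<'E'
from h import *
np.set_printoptions(precision=4,suppress=True)
f=lambda u,v,z:plane('top',(198+(u+.5)/7-.5,172+(v+.5)/7-.5),z)
C=[f(*c,.012) for c in((187,48),(745,262),(625,583),(62,360))]
c0=np.mean(C,0);print('centre',c0,[np.linalg.norm(C[i]-C[i-1])for i in range(4)])
y=(C[0]+C[3]-C[1]-C[2])[:2];y/=np.linalg.norm(y);x=np.array([y[1],-y[0]]);print('yaw',np.arctan2(x[1],x[0]))
print('stud pred',c0[:2]-.065*y,'hinge',c0[:2]+.075*y,'crossbar',c0[:2]-.025*y)
print('nut hub',f(570,370,.122))
w1,w2=f(578,205,.126),f(558,535,.126);print('wings',w1,w2,np.linalg.norm(w1-w2),(w1+w2)/2,np.arctan2(*(w1-w2)[[1,0]]))
r1,r2=f(535,135,.092),f(385,525,.092);print('rod',r1,r2,np.linalg.norm(r1-r2),(r1+r2)/2)
a=cv2.imread('pics/top0.png')
# tray corners outer rim approx, jar, poly, lead
for n,p,z in[('tray',(112,201),.028),('tray',(168,208),.028),('tray',(154,280),.028),('tray',(97,269),.028),('jar',(232,160),.08),('poly',(293,166),.15),('brick',(249,268),.05)]: print(n,plane('top',p,z))
# scene check of hub
g=lambda u,v,z:plane('scene',(205+(u+.5)/7-.5,145+(v+.5)/7-.5),z)
print('scene hub',g(205,228,.122)); s=observe(); q=s['eef_rot'];print(R.from_quat([*q[1:],q[0]]).as_matrix())
E
```

```text
centre [0.5479 0.0262 0.012 ] [np.float64(0.127157245070201), np.float64(0.22601135509699777), np.float64(0.12779641194377322), np.float64(0.22664165455082097)]
yaw -0.35254827897570723
stud pred [ 0.5255 -0.0348] hinge [0.5738 0.0965] crossbar [0.5393 0.0027]
nut hub [ 0.5243 -0.0336  0.122 ]
wings [ 0.5791 -0.0354  0.126 ] [ 0.4698 -0.0304  0.126 ] 0.1094387831829177 [ 0.5244 -0.0329  0.126 ] -0.0459707396443888
rod [ 0.6063 -0.0212  0.092 ] [0.4708 0.0281 0.092 ] 0.14413359748560167 [0.5386 0.0035 0.092 ]
tray [0.5794 0.4079 0.028 ]
tray [0.5638 0.2546 0.028 ]
tray [0.3764 0.2841 0.028 ]
tray [0.3989 0.4394 0.028 ]
jar [0.6834 0.0845 0.08  ]
poly [ 0.6577 -0.0631  0.15  ]
brick [0.4161 0.0376 0.05  ]
scene hub [ 0.5284 -0.0358  0.122 ]
[[ 0.4285  0.9036 -0.0004]
 [ 0.9036 -0.4285 -0.0011]
 [-0.0011  0.0001 -1.    ]]
```

```bash
python3 -m handwheel '[[[0.085,-0.0307,0.0349,0,0],[0.085,-0.0307,0.0349,0,0],[0.085,-0.0307,0.0349,0,0],[0.085,-0.0307,0.0349,0,0],[0.085,-0.0307,0.0349,0,0],[0.085,-0.0307,0.0349,0,0],[0.085,-0.0307,0.0349,0,0],[0.085,-0.0307,0.0349,0,0]]]' 30
python3 -m handwheel '[[[0.085,-0.0307,0.0349,0,0],[0.085,-0.0307,0.0349,0,0],[0.085,-0.0307,0.0349,0,0],[0.085,-0.0307,0.0349,0,0],[0.085,-0.0307,0.0349,0,0],[0.085,-0.0307,0.0349,0,0],[0.07,0,0,0,0.15],[0.06,0,0,0,0.15]]]'
python3 -m handwheel '[[[0.06,0,0,0,0.15],[0.06,0,0,0,0.15],[0.06,0,0,0,0.15],[0.06,0,0,0,0.15],[0.06,0,0,0,0.15],[0.06,0,0,0,0.15],[0.06,0,0,0,0.15],[0.06,0,0,0,0.15]]]'
python3 -m handwheel '[[[0.06,0,0,0,0.15],[0.06,0,0,0,0.15],[0.06,0,0,0,0.15],[0.06,0,0,0,0.15],[0.06,0,0,0,0.15],[0.06,0,0,0,0.15],[0.06,0,0,0,0.15],[0.06,0,0,0,0.15]]]'
cat >> h.py <<'E'
def st():
    s=observe(); q=s['eef_rot']; M=R.from_quat([*q[1:],q[0]]).as_matrix()
    np.set_printoptions(precision=4,suppress=True)
    print('t',round(s['time_s'],2),'tcp',s['tcp_pos'],'yaw',round(np.arctan2(M[1,0],M[0,0]),4),'tilt',M[:,2],'q7',s['q'][6],'F',s['ft_force'],'T',s['ft_torque'],'w',s['width']); return s,M
def togo(p):
    s,M=st(); print('tool shift',M.T@(np.array(p)-s['tcp_pos']))
E
python3 -c "
from h import *
togo([.5247,-.0338,.124])"
```

```text
time_s: 0.9
tcp_pos: [0.4151, 0.2213, 0.2563]
eef_rot: [-0.0, 0.845, 0.535, 0.0]
ft_force: [1.1, -0.2, 0.0]
width: 0.0853
time_s: 1.7
tcp_pos: [0.5251, -0.0346, 0.2559]
eef_rot: [0.0, 0.917, 0.398, -0.0]
ft_force: [0.8, 0.0, -1.2]
width: 0.0603
time_s: 2.5
tcp_pos: [0.5249, -0.0329, 0.2561]
eef_rot: [0.0, 0.982, -0.188, -0.0]
ft_force: [-0.3, -0.6, -0.1]
width: 0.0599
time_s: 3.3
tcp_pos: [0.5249, -0.0329, 0.2561]
eef_rot: [-0.0, -0.705, 0.71, 0.0]
ft_force: [-0.5, 0.3, 0.2]
width: 0.0599
t 3.3 tcp [ 0.5249 -0.0329  0.2561] yaw -1.5781 tilt [-0.0004 -0.0001 -1.    ] q7 -1.3003274043424544 F [-0.5005  0.344   0.2434] T [0.026  0.0255 0.0039] w 0.05991484020968462
tool shift [0.0009 0.0002 0.1321]
```

```bash
python3 -m handwheel '[[[0.06,0.001,0,0.035,0.045],[0.06,0,0,0.035,0],[0.06,0,0,0.025,0],[0.06,0,0,0,0]]]'
python3 -c "
from h import *
togo([.5247,-.0338,.124]); crop('scene','pics/s1.png',205,125,100,90,6)"
```

```text
time_s: 3.7
tcp_pos: [0.5235, -0.0339, 0.1587]
eef_rot: [-0.002, -0.691, 0.723, 0.001]
ft_force: [-0.3, 0.2, 0.7]
width: 0.0601
t 3.7 tcp [ 0.5235 -0.0339  0.1587] yaw -1.6172 tilt [-0.0048 -0.001  -1.    ] q7 -1.2223826060505953 F [-0.3338  0.1979  0.7474] T [-0.0484  0.0531  0.0083] w 0.06012019375999898
tool shift [-0.0002 -0.0014  0.0347]
```

View pics/s1.png

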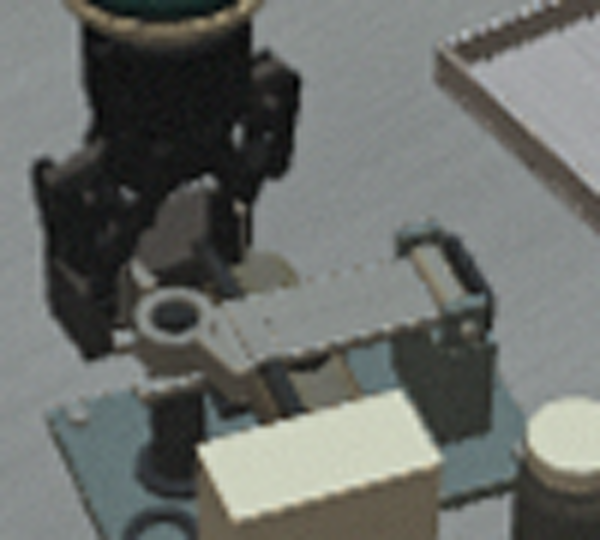

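The jaws straddle the nut line, with the hub at crop (175,315) and the fingers at about (90,330) and (240,230). Descending and gripping gently.

```bash
python3 -m handwheel '[[[0.06,0,0,0.015,0],[0.06,0,0,0.01,0],[0.06,0,0,0.01,0],[0.06,0,0,0,0]]]' 30
python3 -c "
from h import *
togo([.5247,-.0338,.124])"
python3 -m handwheel '[[[0.045,0,0,0,0],[0.03,0,0,0,0],[0.03,0,0,0,0],[0.03,0,0,0,0]]]' 30
python3 -c "
from h import *
togo([.5247,-.0338,.124])"
```

```text
time_s: 4.15
tcp_pos: [0.5246, -0.0339, 0.1254]
eef_rot: [-0.001, -0.691, 0.723, 0.0]
ft_force: [0.8, -0.5, 0.0]
width: 0.0601
t 4.15 tcp [ 0.5246 -0.0339  0.1254] yaw -1.6169 tilt [-0.0014 -0.0002 -1.    ] q7 -1.1803146990010718 F [ 0.7745 -0.4777  0.0415] T [-0.0143  0.0411 -0.0213] w 0.060099991550903724
tool shift [-0.0001 -0.0001  0.0014]
time_s: 4.55
tcp_pos: [0.5253, -0.0341, 0.1268]
eef_rot: [0.0, -0.691, 0.723, -0.0]
ft_force: [-2.8, -0.6, 5.8]
width: 0.0398
t 4.55 tcp [ 0.5253 -0.0341  0.1268] yaw -1.6171 tilt [ 0.0007  0.0001 -1.    ] q7 -1.1808529287975857 F [-2.8351 -0.5588  5.7778] T [-0.1737  0.4974 -0.0044] w 0.03980406678905502
tool shift [-0.0003  0.0006  0.0028]
```

```bash
python3 -m handwheel '[[[0.03,0,0,-0.001,-0.05],[0.03,0,0,-0.0005,-0.1],[0.03,0,0,-0.0003,-0.15],[0.03,0,0,-0.00024,-0.15]]]' 30
python3 -c "
from h import *
togo([.5247,-.0338,.124])"
```

```text
time_s: 4.95
tcp_pos: [0.525, -0.0338, 0.1284]
eef_rot: [0.0, 0.836, -0.548, 0.0]
ft_force: [-0.3, 0.1, -3.9]
width: 0.0396
t 4.95 tcp [ 0.525  -0.0338  0.1284] yaw -1.1606 tilt [-0.0001 -0.0002 -1.    ] q7 -0.8017579212273879 F [-0.3045  0.1265 -3.8864] T [-0.0611 -0.0088 -0.0113] w 0.03959028127644907
tool shift [-0.0002  0.0003  0.0044]
```

```bash
python3 -m handwheel '[[[0.03,0,0,-0.00024,-0.15],[0.03,0,0,-0.00024,-0.15],[0.03,0,0,-0.00024,-0.15],[0.03,0,0,-0.00024,-0.15],[0.03,0,0,-0.00024,-0.15],[0.03,0,0,-0.00024,-0.15],[0.03,0,0,-0.00024,-0.15],[0.03,0,0,-0.00024,-0.15]]]'
python3 -m handwheel '[[[0.03,0,0,-0.00024,-0.15],[0.03,0,0,-0.00024,-0.15],[0.03,0,0,-0.00024,-0.15],[0.03,0,0,-0.00024,-0.15],[0.03,0,0,-0.00024,-0.15],[0.03,0,0,-0.00024,-0.15],[0.03,0,0,-0.00024,-0.15],[0.03,0,0,-0.00024,-0.15]]]'
python3 -c "
from h import *
togo([.5247,-.0338,.124])"
```

```text
time_s: 5.75
tcp_pos: [0.5249, -0.0334, 0.1302]
eef_rot: [-0.0, 1.0, 0.02, -0.0]
ft_force: [-1.3, 3.9, -3.7]
width: 0.0398
time_s: 6.55
tcp_pos: [0.5243, -0.0335, 0.1318]
eef_rot: [-0.001, 0.814, 0.581, -0.001]
ft_force: [-4.5, 3.3, -3.5]
width: 0.0397
t 6.55 tcp [ 0.5243 -0.0335  0.1318] yaw 1.2395 tilt [-0.0018  0.0004 -1.    ] q7 1.2837128029752902 F [-4.5427  3.2774 -3.5309] T [ 0.6747  0.9063 -0.0112] w 0.039693117482249296
tool shift [-0.0002  0.0005  0.0078]
```

```bash
python3 -m handwheel '[[[0.03,0.0002,-0.0006,-0.00024,-0.15],[0.03,0,0,-0.00024,-0.15],[0.03,0,0,-0.00024,-0.15],[0.03,0,0,-0.00024,-0.15],[0.03,0,0,-0.00024,-0.15],[0.03,0,0,-0.00024,-0.15],[0.03,0,0,-0.00024,-0.15],[0.03,0,0,-0.00024,-0.15]]]'
python3 -c "
from h import *
togo([.5247,-.0338,.124])"
```

```text
time_s: 7.35
tcp_pos: [0.5242, -0.0338, 0.134]
eef_rot: [-0.0, 0.344, 0.939, -0.0]
ft_force: [-2.4, 0.1, -2.3]
width: 0.0394
t 7.35 tcp [ 0.5242 -0.0338  0.134 ] yaw 2.4389 tilt [-0.0007 -0.0003 -1.    ] q7 2.3536827970540113 F [-2.3706  0.1439 -2.2812] T [-0.1284  0.3253 -0.052 ] w 0.039378632985795275
tool shift [-0.0004  0.0003  0.01  ]
```

```bash
python3 -m handwheel '[[[0.03,0,0,-0.00024,-0.15],[0.03,0,0,-0.00024,-0.15],[0.045,0,0,0,0],[0.06,0,0,0,0],[0.06,0,0,0,0]]]'
python3 -c "
from h import *
togo([.5247,-.0338,.124]); crop('scene','pics/s2.png',205,125,100,90,6)"
```

```text
time_s: 7.85
tcp_pos: [0.5247, -0.0336, 0.1347]
eef_rot: [0.0, 0.205, 0.979, -0.0]
ft_force: [-0.8, 0.9, 0.3]
width: 0.06
t 7.85 tcp [ 0.5247 -0.0336  0.1347] yaw 2.7293 tilt [ 0.0004 -0.0002 -1.    ] q7 2.613078193030266 F [-0.7699  0.8986  0.2897] T [0.0044 0.0034 0.0022] w 0.0599866347420504
tool shift [-0.     -0.0002  0.0107]
```

View pics/s2.png

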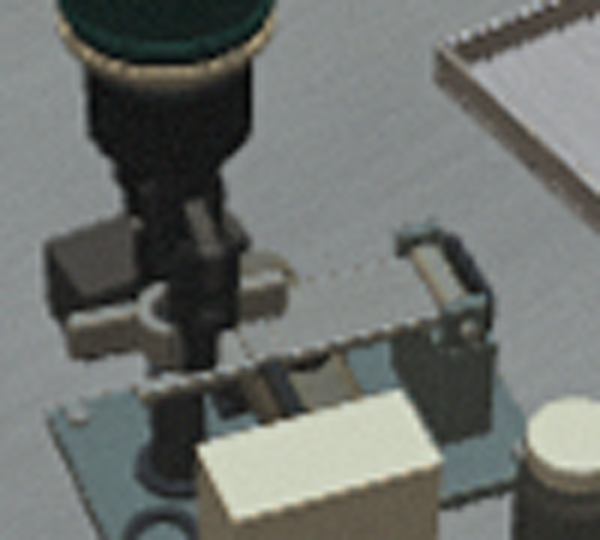

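The nut has climbed and stays put, its wings (70,330) to (285,290) square to the jaws. Turning the open jaws back.

```bash
for i in 1 2 3; do :; done
python3 -m handwheel '[[[0.06,0,0,0,0.15],[0.06,0,0,0,0.15],[0.06,0,0,0,0.15],[0.06,0,0,0,0.15],[0.06,0,0,0,0.15],[0.06,0,0,0,0.15],[0.06,0,0,0,0.15],[0.06,0,0,0,0.15]]]'
python3 -c "
from h import *
st()"
```

```text
time_s: 8.7
tcp_pos: [0.5247, -0.0335, 0.1347]
eef_rot: [0.0, 0.723, 0.691, 0.0]
ft_force: [-0.6, 0.3, 0.3]
width: 0.0597
t 8.7 tcp [ 0.5247 -0.0335  0.1347] yaw 1.5249 tilt [ 0.0002 -0.0002 -1.    ] q7 1.5364489720536396 F [-0.5764  0.2855  0.3035] T [ 0.0203 -0.0303  0.0201] w 0.05968687877609083
```

The jaws sweep at wing height, so I should lift above the wings before turning further, then check whether the nut was nudged.

```bash
python3 -m handwheel '[[[0.06,0,0,0,-0.15],[0.06,0,0,-0.02,0],[0.06,0,0,-0.02,0.15],[0.06,0,0,0,0.15],[0.06,0,0,0,0.15],[0.06,0,0,0,0.15],[0.06,0,0,0,0.15],[0.06,0,0,0,0.15]]]'
python3 -c "
from h import *
st(); crop('scene','pics/s3.png',205,125,100,90,6)"
```

```text
time_s: 9.5
tcp_pos: [0.5247, -0.0334, 0.1747]
eef_rot: [0.0, 0.926, 0.378, 0.0]
ft_force: [0.0, 0.8, 0.1]
width: 0.0602
t 9.5 tcp [ 0.5247 -0.0334  0.1747] yaw 0.775 tilt [ 0.0003 -0.0001 -1.    ] q7 0.8416682310898287 F [0.0251 0.7782 0.0809] T [ 0.0296  0.0046 -0.0435] w 0.06016660098009627
```

View pics/s3.png

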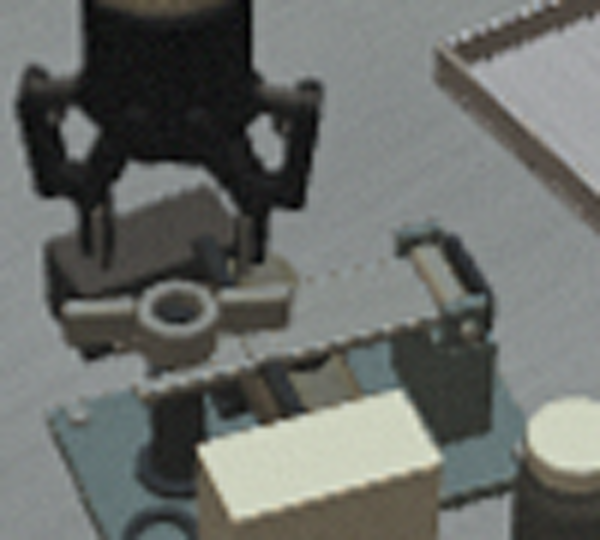

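```bash
python3 - <<'E'
from h import *
g=lambda u,v,z:plane('scene',(205+(u+.5)/6-.5,125+(v+.5)/6-.5),z)
for z in(.131,.133):
  a,b=g(67,308,z),g(288,283,z); print(a,b,np.linalg.norm(a-b),(a+b)/2,np.arctan2(*(b-a)[[1,0]]))
  a,b=g(70,325,z),g(284,281,z); print('prev',np.arctan2(*(b-a)[[1,0]]))
print(g(178,303,.125),g(178,303,.127))
E
```

```text
[ 0.49790635 -0.07733192  0.131     ] [0.5540554  0.01314929 0.131     ] 0.10648738846316529 [ 0.52598088 -0.03209132  0.131     ] 1.0153959066943234
prev 1.1442991274137115
[ 0.49963722 -0.07858223  0.133     ] [0.55566947 0.01171075 0.133     ] 0.10626586413310879 [ 0.52765335 -0.03343574  0.133     ] 1.0153959066943232
prev 1.144299127413712
[ 0.52505317 -0.03145475  0.125     ] [ 0.52671719 -0.03279215  0.127     ]
```

The nut sits at yaw ≈1.02, nudged back about 0.13 rad. That is harmless. I'll regrip with a 0.5 rad offset so one stroke finishes it.

```bash
python3 -m handwheel '[[[0.06,0,0,0,0.15],[0.06,0,0,0,0.15],[0.06,0,0,0,0.15],[0.06,0,0,0,0.15],[0.06,0,0,0,0.15],[0.06,0,0,0,0.15],[0.06,0,0,0,0.15],[0.06,0,0,0,0.15]]]'
python3 -m handwheel '[[[0.06,0,0,0,0.15],[0.06,0,0,0,0.15],[0.06,0,0,0,0.15],[0.06,0,0,0,0.15],[0.06,0,0,0.015,0],[0.06,0,0,0.015,0],[0.06,0,0,0.01,0],[0.06,0,0,0,0]]]'
python3 -c "
from h import *
togo([.5246,-.0337,.1342])"
python3 -m handwheel '[[[0.045,0,0,0,0],[0.03,0,0,0,0],[0.03,0,0,0,0],[0.03,0,0,0,0]]]' 30
python3 -c "
from h import *
togo([.5246,-.0337,.1342])"
```

```text
time_s: 10.35
tcp_pos: [0.5247, -0.0334, 0.1747]
eef_rot: [-0.0, 0.978, -0.209, 0.0]
ft_force: [0.2, 0.6, -0.7]
width: 0.0598
time_s: 11.15
tcp_pos: [0.5241, -0.0335, 0.1336]
eef_rot: [0.001, 0.874, -0.486, -0.001]
ft_force: [-0.1, -0.3, 0.5]
width: 0.0597
t 11.15 tcp [ 0.5241 -0.0335  0.1336] yaw -1.016 tilt [-0.0018 -0.0003 -1.    ] q7 -0.754458654705053 F [-0.1446 -0.2529  0.4525] T [0.0037 0.0442 0.014 ] w 0.059732146175102606
tool shift [ 0.0004 -0.0004 -0.0006]
time_s: 11.55
tcp_pos: [0.5249, -0.0337, 0.1353]
eef_rot: [-0.0, 0.873, -0.487, 0.0]
ft_force: [-2.9, -0.2, 7.6]
width: 0.0397
t 11.55 tcp [ 0.5249 -0.0337  0.1353] yaw -1.017 tilt [ 0.0009  0.0001 -1.    ] q7 -0.7554852077757452 F [-2.8674 -0.2016  7.5899] T [-0.0263  0.5821 -0.037 ] w 0.03973159258476388
tool shift [-0.0001  0.0003  0.0011]
```

```bash
python3 -m handwheel '[[[0.03,0,0,-0.001,-0.05],[0.03,0,0,-0.0005,-0.15],[0.03,0,0,-0.0003,-0.15],[0.03,0,0,-0.00024,-0.15],[0.03,0,0,-0.00024,-0.15],[0.03,0,0,-0.00024,-0.15],[0.03,0,0,-0.00024,-0.15],[0.03,0,0,-0.00024,-0.15]]]'
python3 -m handwheel '[[[0.03,0,0,-0.00024,-0.15],[0.03,0,0,-0.00024,-0.15],[0.03,0,0,-0.00024,-0.15],[0.03,0,0,-0.00024,-0.15],[0.03,0,0,-0.00024,-0.15],[0.03,0,0,-0.00024,-0.15],[0.03,0,0,-0.00024,-0.15],[0.03,0,0,-0.00024,-0.15]]]'
python3 -c "
from h import *
togo([.5246,-.0337,.1342])"
```

```text
time_s: 12.35
tcp_pos: [0.5246, -0.0336, 0.1378]
eef_rot: [0.0, 0.999, 0.045, 0.0]
ft_force: [-0.4, -0.2, -4.4]
width: 0.0397
time_s: 13.15
tcp_pos: [0.5246, -0.0337, 0.1397]
eef_rot: [0.0, 0.799, 0.601, -0.0]
ft_force: [-0.2, -0.4, -3.8]
width: 0.0399
t 13.15 tcp [ 0.5246 -0.0337  0.1397] yaw 1.2892 tilt [ 0.0001 -0.0003 -1.    ] q7 1.2836173856032123 F [-0.2016 -0.4286 -3.7705] T [-0.0207  0.0168 -0.0183] w 0.03994049529884769
tool shift [0.     0.     0.0055]
```

```bash
python3 -m handwheel '[[[0.03,0,0,-0.00024,-0.15],[0.03,0,0,-0.00024,-0.15],[0.03,0,0,-0.00024,-0.15],[0.03,0,0,-0.00024,-0.15],[0.03,0,0,-0.00024,-0.15],[0.03,0,0,-0.00024,-0.15],[0.03,0,0,-0.00024,-0.15],[0.03,0,0,-0.00024,-0.15]]]'
python3 -m handwheel '[[[0.03,0,0,-0.00024,-0.15],[0.03,0,0,-0.00024,-0.15],[0.03,0,0,0,0],[0.03,0,0,-0.001,0],[0.03,0,0,0,0]]]'
python3 -c "
from h import *
togo([.5246,-.0337,.1342])"
```

```text
time_s: 13.95
tcp_pos: [0.5246, -0.0338, 0.1416]
eef_rot: [0.0, 0.321, 0.947, -0.0]
ft_force: [-0.2, -1.1, -4.4]
width: 0.0397
time_s: 14.45
tcp_pos: [0.5246, -0.0337, 0.1431]
eef_rot: [0.0, 0.18, 0.984, -0.0]
ft_force: [-0.2, -0.5, -3.4]
width: 0.0397
t 14.45 tcp [ 0.5246 -0.0337  0.1431] yaw 2.7793 tilt [ 0.0002 -0.0003 -1.    ] q7 2.6236822895559238 F [-0.1822 -0.4502 -3.3512] T [0.0557 0.0095 0.0299] w 0.03970056552832458
tool shift [ 0.     -0.      0.0089]
```

```bash
python3 -m handwheel '[[[0.03,0,0,-0.001,0],[0.03,0,0,0,0]]]'; python3 -m handwheel '[[[0.03,0,0,-0.001,0],[0.03,0,0,0,0]]]'
python3 -c "
from h import *
st()"
```

```text
time_s: 14.65
tcp_pos: [0.5247, -0.0335, 0.1441]
eef_rot: [0.0, 0.179, 0.984, -0.0]
ft_force: [-0.3, -0.2, -3.0]
width: 0.0396
time_s: 14.85
tcp_pos: [0.5245, -0.0336, 0.1449]
eef_rot: [-0.0, 0.179, 0.984, -0.0]
ft_force: [-0.1, -0.1, -4.8]
width: 0.0395
t 14.85 tcp [ 0.5245 -0.0336  0.1449] yaw 2.7826 tilt [-0.0001 -0.0001 -1.    ] q7 2.6279205643103856 F [-0.0902 -0.1172 -4.7911] T [ 0.0545 -0.088   0.0106] w 0.03946079360373539
```

```bash
python3 -m handwheel '[[[0.03,0,0,-0.002,0],[0.03,0,0,-0.003,0],[0.03,0,0,-0.005,0],[0.03,0,0,-0.01,0]]]'; python3 -m handwheel '[[[0.03,0,0,-0.02,0],[0.03,0,0,-0.03,0],[0.03,0,0,-0.02,0],[0.03,0,0,0,0]]]'
python3 -c "
from h import *
togo([.480,.345,.2349]);crop('scene','pics/s4.png',205,100,100,90,6)"
```

```text
time_s: 15.25
tcp_pos: [0.5222, -0.0351, 0.1622]
eef_rot: [-0.003, 0.179, 0.984, -0.001]
ft_force: [3.1, -11.7, -42.9]
width: 0.0365
time_s: 15.65
tcp_pos: [0.526, -0.0335, 0.2381]
eef_rot: [0.003, 0.178, 0.984, 0.0]
ft_force: [0.1, 0.2, -0.6]
width: 0.03
t 15.65 tcp [ 0.526  -0.0335  0.2381] yaw 2.7829 tilt [ 0.0051 -0.0006 -1.    ] q7 2.6808524005228156 F [ 0.0544  0.1963 -0.6224] T [-0.0017 -0.002   0.0218] w 0.030022068278427152
tool shift [0.176  0.3382 0.0028]
```

View pics/s4.png

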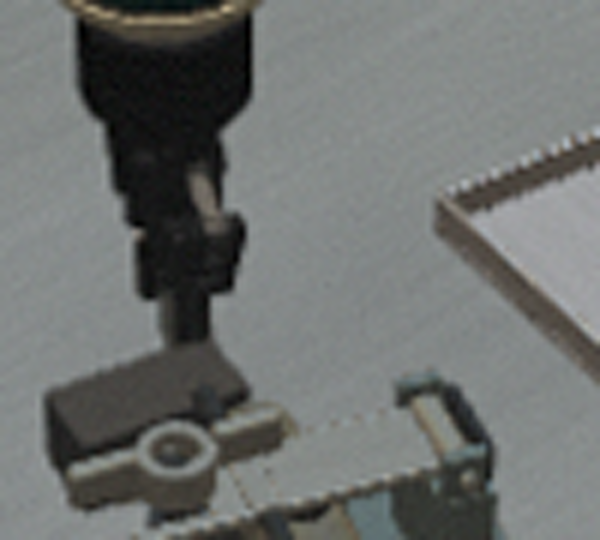

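The lift slipped: the nut is still on the thread, hub at (178,450) and wings (75,490) to (285,425). It is short of 1.25 turns because the grip slipped in yaw. Measuring yaw and height before continuing.

```bash
python3 - <<'E'
from h import *
g=lambda u,v,z:plane('scene',(205+(u+.5)/6-.5,100+(v+.5)/6-.5),z)
g2=lambda u,v,z:plane('scene',(205+(u+.5)/6-.5,125+(v+.5)/6-.5),z)
# prev picture s3: hub centre (178,303), now (178,449)
for z in(.12,.124,.128,.132,.136): print(z,g(178,449,z)[:2],g2(178,303,z)[:2])
for z in(.135,.138):
  a,b=g(70,472,z),g(281,413,z); print(np.linalg.norm(a-b),(a+b)/2,np.arctan2(*(b-a)[[1,0]]))
st()
im=optics.capture('scene')[100:190,205:305,::-1]
im2=optics.capture('top')[200:260,250:310,::-1]
cv2.imwrite('pics/s5.png',cv2.convertScaleAbs(np.hstack([cv2.resize(im[50:],(800,320),interpolation=cv2.INTER_CUBIC)]),alpha=1.5))
E
```

```text
0.12 [ 0.51873451 -0.02630143] [ 0.52089314 -0.02811124]
0.124 [ 0.52207141 -0.02898368] [ 0.52422117 -0.03078604]
0.128 [ 0.52540832 -0.03166593] [ 0.52754919 -0.03346085]
0.132 [ 0.52874523 -0.03434819] [ 0.53087722 -0.03613566]
0.136 [ 0.53208214 -0.03703044] [ 0.53420525 -0.03881047]
0.10759487862646858 [ 0.5271551  -0.03382213  0.135     ] 1.2430630739828306
0.10725773356833301 [ 0.52967061 -0.03584177  0.138     ] 1.2430630739828301
t 15.7 tcp [ 0.5254 -0.0335  0.2365] yaw 2.7829 tilt [ 0.0031 -0.0005 -1.    ] q7 2.680504101976416 F [-0.1063  0.4188 -1.1729] T [ 0.0267  0.0182 -0.0326] w 0.029722269760045265
```

View pics/s5.png

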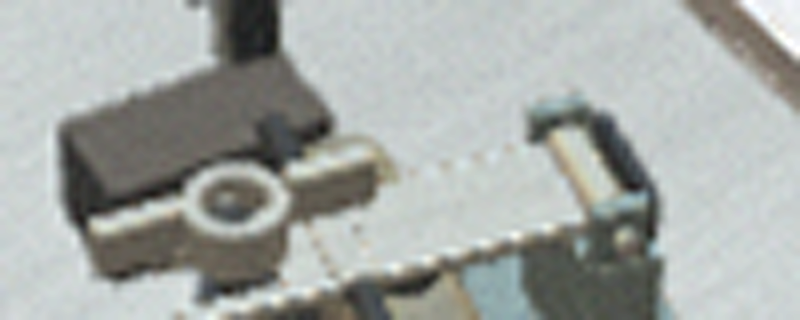

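```bash
python3 -m handwheel '[[[0.06,0,0,0,0.15],[0.06,0,0,0,0.15],[0.06,0,0,0,0.15],[0.06,0,0,0,0.15],[0.06,0,0,0,0.15],[0.06,0,0,0,0.15],[0.06,0,0,0,0.15],[0.06,0,0,0,0.15]]]' >/dev/null
python3 -m handwheel '[[[0.06,0,0,0,0.15],[0.06,0,0,0,0.15],[0.06,0,0,0,0.15],[0.06,0,0,0,0.15],[0.06,0,0,0,0.15],[0.06,0,0,0,0.15],[0.06,0,0,0,0.15],[0.06,0,0,0,0.15]]]' > /dev/null
python3 -m handwheel '[[[0.06,0,0,0,0.15],[0.06,0,0,0,0.15],[0.06,0,0,0,0.15],[0.06,0,0,0,0.15],[0.06,0,0,0,0.15]]]'
python3 - <<'E'
from h import *
st()
n=crop('scene','pics/s6.png',205,125,100,90,6); o=cv2.imread('pics/s3.png')
z0=cv2.cvtColor(cv2.imread('pics/ca.png'),6)
for (x0,x1,y0,y1) in((132,222,280,350),(140,215,278,325)):
    t=o[y0:y1,x0:x1]; r=cv2.matchTemplate(n,t,cv2.TM_CCOEFF_NORMED); _,v,_,l=cv2.minMaxLoc(r); print(v,(l[0]-x0)/6,(l[1]-y0)/6)
s=[.5246,-.0337]
print([proj('scene',[*s,z])[0] for z in(.1267,.1287,.132)])
E
```

```text
time_s: 17.9
tcp_pos: [0.5243, -0.0335, 0.2341]
eef_rot: [0.0, 0.983, -0.185, -0.001]
ft_force: [0.2, 0.1, -0.1]
width: 0.0601
t 17.9 tcp [ 0.5243 -0.0335  0.2341] yaw -0.3731 tilt [-0.0014 -0.0003 -1.    ] q7 -0.3375216640372688 F [ 0.18    0.137  -0.1316] T [-0.0062  0.0266  0.0251] w 0.060120045969966784
0.8893600106239319 -0.3333333333333333 -1.3333333333333333
0.9407943487167358 -0.3333333333333333 -1.3333333333333333
[array([233.5353, 174.9228]), array([233.5192, 174.4132]), array([233.4925, 173.5701])]
```

Image shift says the nut is about 12 mm up, ~0.3 rad short of free. Regripping deeper and a bit firmer.

```bash
python3 -m handwheel '[[[0.06,0,0,0.04,0],[0.06,0,0,0.035,0],[0.06,0,0,0.02,0],[0.06,0,0,0.009,0],[0.06,0,0,0,0]]]' 45
python3 -m handwheel '[[[0.045,0,0,0,0],[0.03,0,0,0,0],[0.03,0,0,0,0],[0.03,0,0,0,0]]]'
python3 -c "
from h import *
st()"
```

```text
time_s: 18.45
tcp_pos: [0.5241, -0.0336, 0.1299]
eef_rot: [0.0, 0.983, -0.182, -0.001]
ft_force: [0.1, 0.1, 0.4]
width: 0.0601
time_s: 18.85
tcp_pos: [0.5252, -0.0336, 0.1321]
eef_rot: [-0.0, 0.983, -0.182, 0.001]
ft_force: [-1.1, 0.2, 7.9]
width: 0.0394
t 18.85 tcp [ 0.5252 -0.0336  0.1321] yaw -0.3668 tilt [ 0.002 -0.    -1.   ] q7 -0.31363221604263003 F [-1.0577  0.2106  7.9278] T [-0.0378  0.347   0.0031] w 0.03942324622751419
```

```bash
python3 -m handwheel '[[[0.03,0,0,-0.001,-0.05],[0.03,0,0,-0.0006,-0.15],[0.03,0,0,-0.0003,-0.15],[0.03,0,0,-0.00024,-0.15]]]'
python3 -c "
from h import *
st()"
python3 -m handwheel '[[[0.03,0,0,-0.0005,0],[0.03,0,0,0,0]]]'
python3 -m handwheel '[[[0.03,0,0,-0.0005,0],[0.03,0,0,0,0]]]'
python3 -m handwheel '[[[0.03,0,0,-0.0005,0],[0.03,0,0,0,0]]]'
```

```text
time_s: 19.25
tcp_pos: [0.5246, -0.0336, 0.1334]
eef_rot: [0.0, 0.998, 0.07, 0.0]
ft_force: [-0.0, -1.3, -3.3]
width: 0.0391
t 19.25 tcp [ 0.5246 -0.0336  0.1334] yaw 0.1395 tilt [ 0.0004 -0.0002 -1.    ] q7 0.1367205233887762 F [-0.0059 -1.32   -3.2506] T [ 0.0102 -0.0226  0.0043] w 0.03909374021288666
time_s: 19.45
tcp_pos: [0.5246, -0.0338, 0.1338]
eef_rot: [0.0, 0.998, 0.064, 0.0]
ft_force: [-0.6, 0.5, -4.2]
width: 0.0395
time_s: 19.65
tcp_pos: [0.5247, -0.0335, 0.1342]
eef_rot: [0.0, 0.998, 0.065, 0.0]
ft_force: [-0.0, 0.4, -4.0]
width: 0.0395
time_s: 19.85
tcp_pos: [0.5246, -0.0335, 0.1346]
eef_rot: [0.0, 0.998, 0.066, 0.0]
ft_force: [-0.5, -0.2, -3.6]
width: 0.0392
```

```bash
python3 -m handwheel '[[[0.03,0,0,-0.001,0],[0.03,0,0,0,0]]]'
python3 -m handwheel '[[[0.03,0,0,-0.001,0],[0.03,0,0,0,0]]]'
python3 -m handwheel '[[[0.03,0,0,-0.0005,0],[0.03,0,0,0,0]]]'
```

```text
time_s: 20.05
tcp_pos: [0.5247, -0.0336, 0.1357]
eef_rot: [0.0, 0.998, 0.066, 0.0]
ft_force: [0.5, -0.1, -3.5]
width: 0.0393
time_s: 20.25
tcp_pos: [0.5245, -0.0336, 0.1364]
eef_rot: [0.0, 0.998, 0.066, -0.0]
ft_force: [1.5, 0.1, -8.2]
width: 0.0394
time_s: 20.45
tcp_pos: [0.5244, -0.0336, 0.1368]
eef_rot: [0.0, 0.998, 0.066, -0.0]
ft_force: [1.1, -0.4, -10.9]
width: 0.0394
```

```bash
python3 -m handwheel '[[[0.03,0,0,-0.0005,0],[0.03,0,0,0,0]]]'
python3 -c "
from h import *
st(); import cv2
n=crop('scene','pics/s7.png',205,125,100,90,6)"
```

```text
time_s: 20.65
tcp_pos: [0.5244, -0.0336, 0.1372]
eef_rot: [0.0, 0.998, 0.066, -0.0]
ft_force: [2.4, -0.9, -16.4]
width: 0.0396
t 20.65 tcp [ 0.5244 -0.0336  0.1372] yaw 0.133 tilt [-0.0006 -0.0001 -1.    ] q7 0.131186564206791 F [  2.4178  -0.859  -16.3726] T [ 0.0469 -0.4037  0.0351] w 0.03964224254265873
```

View pics/s7.png

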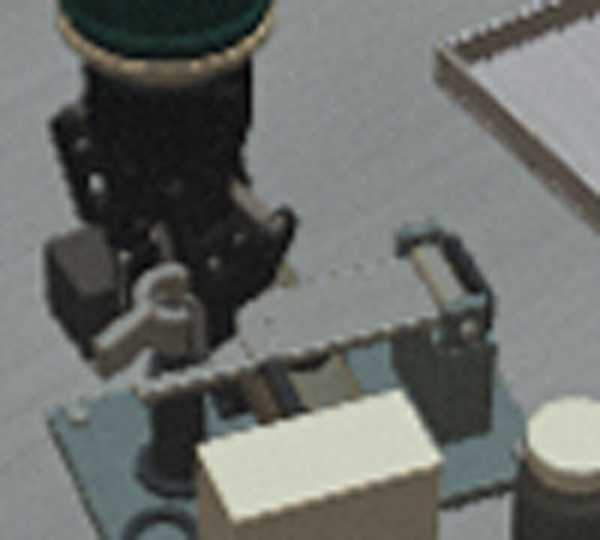

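Lift resisted past the play (16 N), so I stop lifting. Relax, turn further following the lead, and test again gently.

```bash
python3 -m handwheel '[[[0.03,0,0,0.0018,0],[0.03,0,0,0,-0.1],[0.03,0,0,-0.00024,-0.15],[0.03,0,0,-0.00024,-0.15],[0.03,0,0,0,0]]]'
python3 -m handwheel '[[[0.03,0,0,-0.0008,0],[0.03,0,0,0,0]]]'
python3 -m handwheel '[[[0.03,0,0,-0.0008,0],[0.03,0,0,0,0]]]'
python3 - <<'E'
from h import *
s=np.array([.5246,-.0337])
for yw in(1.4,1.7,2.0,2.3):
  for z in(.106,.110): 
    d=np.array([np.cos(yw),np.sin(yw)]); e=s-.055*d; print(yw,z,[np.round((p-[205,125])*6) for p in proj('scene',[[*e,z+.03],[*s,z+.024]])])
E
```

```text
time_s: 21.2
tcp_pos: [0.525, -0.0337, 0.1367]
eef_rot: [0.0, 0.964, 0.265, 0.001]
ft_force: [0.2, -0.6, -4.0]
width: 0.0392
time_s: 21.4
tcp_pos: [0.5248, -0.0337, 0.1373]
eef_rot: [0.0, 0.965, 0.262, 0.0]
ft_force: [-0.3, -0.4, -3.8]
width: 0.0391
time_s: 21.6
tcp_pos: [0.5247, -0.0335, 0.138]
eef_rot: [0.0, 0.965, 0.263, 0.0]
ft_force: [0.2, 0.6, -3.1]
width: 0.0392
1.4 0.106 [array([ 69., 327.]), array([171., 294.])]
1.4 0.11 [array([ 69., 321.]), array([171., 288.])]
1.7 0.106 [array([ 91., 346.]), array([171., 294.])]
1.7 0.11 [array([ 90., 339.]), array([171., 288.])]
2.0 0.106 [array([120., 359.]), array([171., 294.])]
2.0 0.11 [array([119., 353.]), array([171., 288.])]
2.3 0.106 [array([154., 366.]), array([171., 294.])]
2.3 0.11 [array([153., 359.]), array([171., 288.])]
```

```bash
python3 -m handwheel '[[[0.03,0,0,-0.0008,0],[0.03,0,0,0,0]]]'
python3 -m handwheel '[[[0.03,0,0,-0.0008,0],[0.03,0,0,0,0]]]'
```

```text
time_s: 21.8
tcp_pos: [0.5247, -0.0336, 0.1387]
eef_rot: [0.0, 0.965, 0.263, 0.0]
ft_force: [0.7, -0.3, -3.2]
width: 0.0394
time_s: 22.0
tcp_pos: [0.5247, -0.0336, 0.1395]
eef_rot: [0.0, 0.965, 0.263, 0.0]
ft_force: [-0.8, 0.7, -3.4]
width: 0.0395
```

Past the previous stop height with only the nut's weight showing. Continue gently.

```bash
python3 -m handwheel '[[[0.03,0,0,-0.001,0],[0.03,0,0,-0.001,0]]]'
python3 -m handwheel '[[[0.03,0,0,-0.001,0],[0.03,0,0,0,0]]]'
```

```text
time_s: 22.2
tcp_pos: [0.5246, -0.0336, 0.1415]
eef_rot: [0.0, 0.965, 0.263, -0.0]
ft_force: [0.0, -0.4, -3.4]
width: 0.0392
time_s: 22.4
tcp_pos: [0.5247, -0.0336, 0.1426]
eef_rot: [0.0, 0.965, 0.263, 0.0]
ft_force: [0.2, -0.3, -3.3]
width: 0.0396
```

```bash
python3 -m handwheel '[[[0.03,0,0,-0.001,0],[0.03,0,0,-0.001,0]]]'
python3 -m handwheel '[[[0.03,0,0,-0.001,0],[0.03,0,0,-0.001,0]]]'
```

```text
time_s: 22.6
tcp_pos: [0.5246, -0.0336, 0.1445]
eef_rot: [0.0, 0.965, 0.263, -0.0]
ft_force: [0.0, 0.5, -3.1]
width: 0.0395
time_s: 22.8
tcp_pos: [0.5246, -0.0336, 0.1466]
eef_rot: [0.0, 0.965, 0.263, 0.0]
ft_force: [0.3, -0.9, -3.3]
width: 0.0394
```

```bash
python3 -m handwheel '[[[0.03,0,0,-0.002,0],[0.03,0,0,-0.003,0],[0.03,0,0,-0.004,0]]]' 60
python3 -m handwheel '[[[0.03,0,0,-0.01,0],[0.03,0,0,-0.02,0],[0.03,0,0,-0.02,0],[0.03,0,0,-0.02,0],[0.03,0,0,0,0]]]'
python3 -c "
from h import *
togo([.480,.345,.228])
c,M=cam('top')
# tray yaw
a=[plane('top',p,.028) for p in((112,201),(168,208),(154,280),(97,269))]
print(np.mean(a,0)); x=a[0]+a[1]-a[2]-a[3]; print('tray yaw',np.arctan2(x[1],x[0]),[np.linalg.norm(a[i]-a[i-1]) for i in range(4)])"
```

```text
time_s: 23.1
tcp_pos: [0.5246, -0.0336, 0.1557]
eef_rot: [0.0, 0.965, 0.263, -0.0]
ft_force: [-0.5, -0.3, -4.4]
width: 0.0392
time_s: 23.6
tcp_pos: [0.5258, -0.0336, 0.2284]
eef_rot: [0.001, 0.965, 0.263, 0.002]
ft_force: [1.1, -0.5, -3.0]
width: 0.0393
t 23.6 tcp [ 0.5258 -0.0336  0.2284] yaw 0.533 tilt [ 0.0045 -0.0003 -1.    ] q7 0.5063593817265996 F [ 1.1405 -0.4769 -3.0266] T [ 0.0035 -0.0704 -0.0397] w 0.0392636850529085
tool shift [ 0.1529 -0.3494  0.0001]
[0.4796 0.3465 0.028 ]
tray yaw -0.16424495229317512 [np.float64(0.18320297726517765), np.float64(0.1540529890520012), np.float64(0.18979647485761758), np.float64(0.15691812340130348)]
```

```bash
python3 -m handwheel '[[[0.03,0.017,-0.0389,0,0],[0.03,0.017,-0.0389,0,0],[0.03,0.017,-0.0389,0,0],[0.03,0.017,-0.0389,0,0],[0.03,0.017,-0.0389,0,0],[0.03,0.017,-0.0389,0,0],[0.03,0.017,-0.0389,0,0],[0.03,0.017,-0.0389,0,0]]]'
python3 -m handwheel '[[[0.03,0.017,-0.0389,0,0],[0.03,0,0,0.04,0],[0.03,0,0,0.04,0],[0.03,0,0,0.04,0],[0.03,0,0,0.03,0],[0.03,0,0,0.02,0],[0.03,0,0,0.01,0],[0.03,0,0,0,0]]]'
python3 -c "
from h import *
togo([.4796,.3465,.028]);cv2.imwrite('pics/t1.png',cv2.resize(optics.capture('scene')[90:190,250:370,::-1],None,fx=5,fy=5,interpolation=cv2.INTER_CUBIC))"
```

```text
time_s: 24.4
tcp_pos: [0.483, 0.305, 0.2249]
eef_rot: [0.0, 0.965, 0.263, -0.0]
ft_force: [0.5, -0.3, -4.1]
width: 0.0395
time_s: 25.2
tcp_pos: [0.4779, 0.3452, 0.0441]
eef_rot: [0.0, 0.965, 0.263, -0.001]
ft_force: [0.0, -0.1, -3.7]
width: 0.039
t 25.2 tcp [0.4779 0.3452 0.0441] yaw 0.5331 tilt [-0.0018 -0.0012 -1.    ] q7 -0.32180472034235597 F [ 0.0411 -0.0722 -3.6535] T [-0.0167 -0.0089  0.0041] w 0.03897050393994217
tool shift [ 0.0022 -0.0002  0.0161]
```

View pics/t1.png

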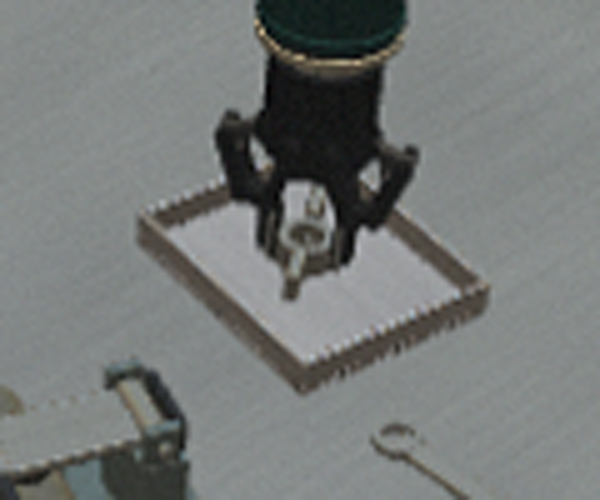

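The nut is held upright at (305,235), over the middle of the tray. Lowering slowly until contact.

```bash
python3 -m handwheel '[[[0.03,0,0,0.003,0],[0.03,0,0,0.003,0],[0.03,0,0,0.002,0],[0.03,0,0,0,0]]]'
python3 -m handwheel '[[[0.03,0,0,0.0015,0],[0.03,0,0,0,0]]]'
python3 -m handwheel '[[[0.03,0,0,0.0015,0],[0.03,0,0,0,0]]]'
python3 -m handwheel '[[[0.03,0,0,0.0015,0],[0.03,0,0,0,0]]]'
```

```text
time_s: 25.65
tcp_pos: [0.4785, 0.3456, 0.0375]
eef_rot: [0.0, 0.965, 0.263, 0.0]
ft_force: [0.7, -0.6, -3.8]
width: 0.0391
time_s: 25.85
tcp_pos: [0.4785, 0.3456, 0.0359]
eef_rot: [0.0, 0.965, 0.263, -0.0]
ft_force: [0.4, -0.7, -3.7]
width: 0.0391
time_s: 26.05
tcp_pos: [0.4784, 0.3457, 0.0343]
eef_rot: [0.0, 0.965, 0.263, -0.0]
ft_force: [0.3, -0.8, -4.4]
width: 0.039
time_s: 26.25
tcp_pos: [0.4784, 0.3456, 0.0327]
eef_rot: [0.0, 0.965, 0.263, -0.0]
ft_force: [-0.3, 0.1, -2.5]
width: 0.039
```

```bash
python3 -m handwheel '[[[0.03,0,0,0.001,0],[0.03,0,0,0,0]]]'
python3 -m handwheel '[[[0.03,0,0,0.001,0],[0.03,0,0,0,0]]]'
python3 -m handwheel '[[[0.03,0,0,0.001,0],[0.03,0,0,0,0]]]'
```

```text
time_s: 26.45
tcp_pos: [0.4784, 0.3456, 0.0318]
eef_rot: [0.0, 0.965, 0.263, -0.0]
ft_force: [0.1, 0.2, -3.2]
width: 0.0389
time_s: 26.65
tcp_pos: [0.4784, 0.3456, 0.0308]
eef_rot: [0.0, 0.965, 0.263, -0.0]
ft_force: [-0.9, 0.2, -3.6]
width: 0.0388
time_s: 26.85
tcp_pos: [0.4785, 0.3457, 0.0299]
eef_rot: [0.0, 0.965, 0.263, 0.0]
ft_force: [-0.2, 0.8, -3.5]
width: 0.0391
```

```bash
python3 -m handwheel '[[[0.03,0,0,0.001,0],[0.03,0,0,0,0]]]'
python3 -m handwheel '[[[0.03,0,0,0.001,0],[0.03,0,0,0,0]]]'
python3 -m handwheel '[[[0.03,0,0,0.001,0],[0.03,0,0,0,0]]]'
```

```text
time_s: 27.05
tcp_pos: [0.4786, 0.3457, 0.0296]
eef_rot: [0.0, 0.965, 0.263, 0.0]
ft_force: [-4.0, -4.3, 11.7]
width: 0.0392
time_s: 27.25
tcp_pos: [0.4787, 0.3456, 0.0295]
eef_rot: [0.0, 0.965, 0.263, 0.0]
ft_force: [-9.4, -8.9, 31.4]
width: 0.039
time_s: 27.45
tcp_pos: [0.4787, 0.3457, 0.0295]
eef_rot: [0.0, 0.965, 0.263, 0.0]
ft_force: [-15.6, -13.6, 50.6]
width: 0.039
```

Contact made. Relieve the pressure and open.

```bash
python3 -m handwheel '[[[0.03,0,0,-0.0028,0],[0.03,0,0,0,0]]]'
python3 -m handwheel '[[[0.041,0,0,0,0],[0.046,0,0,0,0],[0.06,0,0,0,0],[0.06,0,0,0,0]]]'
python3 -m handwheel '[[[0.06,0,0,-0.02,0],[0.06,0,0,-0.04,0],[0.06,0,0,-0.05,0],[0.06,0,0,-0.05,0],[0.06,0,0,0,0]]]'
python3 - <<'E'
from h import *
g=.5386*1; c=np.array([.5391,.0033]); x=np.array([np.cos(.3525),-np.sin(.3525)])
s,M=st(); p=c-.063*x; print('grip pt',p); d=np.r_[p,s['tcp_pos'][2]]-s['tcp_pos']; print('tool',M.T@d)
print('spin to jaw along cradle y: target yaws',1.2183,1.2183-np.pi)
im=optics.capture('top')[190:290,85:180,::-1]; im2=optics.capture('scene')[110:170,270:360,::-1]
cv2.imwrite('pics/t2.png',cv2.resize(im2,None,fx=6,fy=6,interpolation=cv2.INTER_CUBIC))
E
```

```text
time_s: 27.65
tcp_pos: [0.4787, 0.3458, 0.0301]
eef_rot: [-0.0, 0.965, 0.263, 0.0]
ft_force: [-0.5, -0.3, -3.7]
width: 0.0387
time_s: 28.05
tcp_pos: [0.4785, 0.3457, 0.0296]
eef_rot: [0.0, 0.965, 0.263, -0.0]
ft_force: [0.5, -0.5, -1.3]
width: 0.0597
time_s: 28.55
tcp_pos: [0.4806, 0.3475, 0.1964]
eef_rot: [-0.002, 0.965, 0.263, 0.004]
ft_force: [0.8, 1.0, 0.0]
width: 0.0599
t 28.55 tcp [0.4806 0.3475 0.1964] yaw 0.533 tilt [ 0.0078  0.0054 -1.    ] q7 -0.26443952640267226 F [0.8158 1.0403 0.0247] T [ 0.0339 -0.0128 -0.0014] w 0.059933147035529225
grip pt [0.48   0.0251]
tool [-0.1644  0.2774 -0.0017]
spin to jaw along cradle y: target yaws 1.2183 -1.9232926535897932
```

View pics/t2.png

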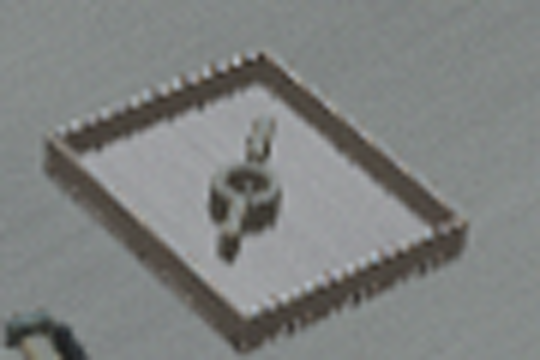

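The nut sits flat and upright in mid-tray, hub (245,195). Twelve views are now used, so I rely on numbers from here. Moving to the near-side end of the cross handle.

```bash
python3 -m handwheel '[[[0.06,-0.0206,0.0347,0,0],[0.06,-0.0206,0.0347,0,0],[0.06,-0.0206,0.0347,0,0],[0.06,-0.0206,0.0347,0,0],[0.06,-0.0206,0.0347,0,0],[0.06,-0.0206,0.0347,0,0],[0.06,-0.0206,0.0347,0,0],[0.06,-0.0206,0.0347,0,0]]]'
python3 -m handwheel '[[[0.06,0,0,0,-0.137],[0.06,0,0,0,-0.137],[0.06,0,0,0,-0.137],[0.06,0,0,0,-0.137],[0.06,0,0,0,-0.137],[0.06,0,0,0,0]]]'
python3 - <<'E'
from h import *
togo([.480,.0251,.112])
# rod near end check: dark pixels along rod in top picture (first one)
a=cv2.cvtColor(cv2.imread('pics/top0.png'),cv2.COLOR_BGR2GRAY)
p=np.array([proj('top',[*(np.array([.5391,.0033])-k*np.array([.9385,-.3453])+o*np.array([.3453,.9385])),.092])[0] for k in(.055,.063,.07,.08) for o in(-.012,-.008,-.004,0,.004,.008,.012)])
print(np.array([a[int(round(v)),int(round(u))] for u,v in p]).reshape(4,7))
E
```

```text
time_s: 29.45
tcp_pos: [0.4767, 0.0211, 0.1886]
eef_rot: [-0.0, 0.965, 0.263, -0.001]
ft_force: [1.3, 0.2, -0.0]
width: 0.0599
time_s: 30.05
tcp_pos: [0.477, 0.0227, 0.1886]
eef_rot: [-0.001, 0.82, 0.573, -0.001]
ft_force: [0.0, -0.0, -0.9]
width: 0.0599
t 30.05 tcp [0.477  0.0227 0.1886] yaw 1.2205 tilt [-0.0022  0.     -1.    ] q7 1.026985331433801 F [ 0.0421 -0.0121 -0.9202] T [-0.0151  0.0022  0.05  ] w 0.05985632907553341
tool shift [0.0034 0.0022 0.0766]
[[114 111  63  62  61  99 114]
 [162 131  51  63  60  82 116]
 [166 169  40  63  61 105 115]
 [161 161 162 168 165 166 164]]
```

```bash
python3 -m handwheel '[[[0.05,0.0034,0.0022,0.03,0],[0.05,0,0,0.03,0],[0.05,0,0,0.016,0],[0.05,0,0,0,0]]]' 40
python3 -m handwheel '[[[0.03,0,0,0,0],[0.0,0,0,0,0],[0.0,0,0,0,0],[0.0,0,0,0,0],[0.0,0,0,0,0]]]'
python3 -c "
from h import *
st()"
```

```text
time_s: 30.45
tcp_pos: [0.4792, 0.0252, 0.1113]
eef_rot: [-0.001, 0.821, 0.571, -0.002]
ft_force: [0.1, -0.2, 0.7]
width: 0.0502
time_s: 30.95
tcp_pos: [0.4812, 0.0251, 0.1147]
eef_rot: [0.001, 0.82, 0.572, 0.0]
ft_force: [-2.9, -1.6, 7.4]
width: 0.0101
t 30.95 tcp [0.4812 0.0251 0.1147] yaw 1.217 tilt [ 0.0013 -0.0003 -1.    ] q7 0.9713231568396664 F [-2.9336 -1.6029  7.3814] T [-0.2999  0.477  -0.0577] w 0.010054348838918903
```

```bash
python3 -m handwheel '[[[0.03,0,0,0,0],[0.03,0,0,0.005,0],[0.03,0,0,0,0],[0.01,0,0,0,0],[0.0,0,0,0,0],[0.0,0,0,0,0],[0.0,0,0,0,0]]]' 40
python3 -c "
from h import *
st()"
```

```text
time_s: 31.65
tcp_pos: [0.4807, 0.0252, 0.1087]
eef_rot: [0.0, 0.82, 0.572, -0.0]
ft_force: [-1.8, -0.9, 1.9]
width: 0.0103
t 31.65 tcp [0.4807 0.0252 0.1087] yaw 1.2179 tilt [-0.0002 -0.0002 -1.    ] q7 0.9684175008090802 F [-1.7977 -0.9056  1.88  ] T [-0.1178  0.3388 -0.0791] w 0.010272368903281032
```

```bash
python3 -m handwheel '[[[0.03,0,0,0,0],[0.03,0,-0.003,-0.002,0],[0.03,0,0,0,0],[0.01,0,0,0,0],[0.0,0,0,0,0],[0.0,0,0,0,0],[0.0,0,0,0,0]]]' 40
python3 -c "
from h import *
s,M=st()
r=s['tcp_pos'][:2]; h=.1;th=np.linspace(0,1.86,20); 
d=np.c_[h*(1-np.cos(th)),h*np.sin(th)]; print(np.round(np.diff(d,axis=0)*1000,1).tolist()); 
x=np.array([.9385,-.3453]); y=np.array([.3453,.9385]); print('tcp in cradle coords from centre (.5482,.0265):', (r-[.5482,.0265])@x,(r-[.5482,.0265])@y)"
```

```text
time_s: 32.35
tcp_pos: [0.4781, 0.0263, 0.1109]
eef_rot: [0.0, 0.82, 0.572, -0.0]
ft_force: [-2.7, -0.8, 6.3]
width: 0.01
t 32.35 tcp [0.4781 0.0263 0.1109] yaw 1.2179 tilt [ 0.     -0.0002 -1.    ] q7 0.9670909136614554 F [-2.7086 -0.784   6.2821] T [-0.0765  0.4989 -0.0552] w 0.009981343071032139
[[0.5, 9.8], [1.4, 9.7], [2.4, 9.5], [3.3, 9.2], [4.2, 8.9], [5.0, 8.4], [5.8, 7.9], [6.6, 7.3], [7.2, 6.6], [7.8, 5.9], [8.4, 5.1], [8.8, 4.2], [9.2, 3.3], [9.5, 2.4], [9.7, 1.5], [9.8, 0.5], [9.8, -0.4], [9.7, -1.4], [9.5, -2.3]]
tcp in cradle coords from centre (.5482,.0265): -0.06574511474128056 -0.024447843771049863
```

```bash
python3 -m handwheel '[[[0.0,0.0005,0,-0.0098,0],[0.0,0.0014,0,-0.0097,0],[0.0,0.0024,0,-0.0095,0],[0.0,0.0033,0,-0.0092,0],[0.0,0,0,0,0]]]'
python3 -c "
from h import *
st()"
```

```text
time_s: 32.85
tcp_pos: [0.4805, 0.0331, 0.1504]
eef_rot: [0.0, 0.82, 0.572, -0.0]
ft_force: [-1.1, -6.4, -3.3]
width: 0.0102
t 32.85 tcp [0.4805 0.0331 0.1504] yaw 1.2178 tilt [ 0.     -0.0011 -1.    ] q7 0.9761198066603062 F [-1.1002 -6.4485 -3.3213] T [-1.6067  0.4202 -0.0485] w 0.010150369989551503
```

```bash
python3 -m handwheel '[[[0.0,0.0042,0,-0.0089,0],[0.0,0.005,0,-0.0084,0],[0.0,0.0058,0,-0.0079,0],[0.0,0.0066,0,-0.0073,0],[0.0,0,0,0,0]]]'
python3 -c "
from h import *
st()"
```

```text
time_s: 33.35
tcp_pos: [0.4875, 0.0517, 0.1831]
eef_rot: [0.001, 0.821, 0.571, -0.002]
ft_force: [-11.3, -20.2, 15.5]
width: 0.0099
t 33.35 tcp [0.4875 0.0517 0.1831] yaw 1.2165 tilt [-0.0014 -0.0036 -1.    ] q7 0.9496721390732049 F [-11.2662 -20.2078  15.454 ] T [-4.7828  2.6384 -0.0938] w 0.009907276488688197
```

```bash
python3 -m handwheel '[[[0.0,-0.0012,0,-0.001,0],[0.0,0,0,0,0]]]'
python3 -c "
from h import *
st()"
```

```text
time_s: 33.55
tcp_pos: [0.4875, 0.0516, 0.1833]
eef_rot: [0.001, 0.82, 0.572, -0.0]
ft_force: [-3.6, -10.6, 2.8]
width: 0.0096
t 33.55 tcp [0.4875 0.0516 0.1833] yaw 1.2171 tilt [-0.0002 -0.0015 -1.    ] q7 0.9532532140863048 F [ -3.5746 -10.5635   2.8436] T [-2.2737  0.669  -0.034 ] w 0.009619740335303243
```

```bash
python3 -m handwheel '[[[0.0,0.0069,0,-0.007,0],[0.0,0.0075,0,-0.0063,0],[0.0,0,0,0,0]]]'
python3 -c "
from h import *
st()"
```

```text
time_s: 33.85
tcp_pos: [0.4927, 0.0658, 0.1975]
eef_rot: [0.001, 0.82, 0.572, -0.0]
ft_force: [-7.0, -10.7, 12.3]
width: 0.0101
t 33.85 tcp [0.4927 0.0658 0.1975] yaw 1.2178 tilt [ 0.0003 -0.0017 -1.    ] q7 0.9301563414967294 F [ -7.0243 -10.7468  12.2671] T [-2.7507  1.5491 -0.0491] w 0.010057496828605295
```

```bash
python3 -m handwheel '[[[0.0,0.0078,0,-0.0063,0],[0.0,0.0084,0,-0.0048,0],[0.0,0,0,0,0]]]'
python3 -c "
from h import *
st()"
python3 -m handwheel '[[[0.0,0.0089,0,-0.0042,0],[0.0,0.0093,0,-0.003,0],[0.0,0,0,0,0]]]'
python3 -c "
from h import *
st()"
```

```text
time_s: 34.15
tcp_pos: [0.4987, 0.0819, 0.2088]
eef_rot: [0.001, 0.82, 0.572, 0.0]
ft_force: [-5.7, -6.7, 14.8]
width: 0.0091
t 34.15 tcp [0.4987 0.0819 0.2088] yaw 1.2187 tilt [ 0.0014 -0.0005 -1.    ] q7 0.9031306182184926 F [-5.6957 -6.6978 14.8409] T [-1.5302  1.2693 -0.0256] w 0.009086375073753823
time_s: 34.45
tcp_pos: [0.5053, 0.0997, 0.2162]
eef_rot: [0.001, 0.82, 0.572, 0.001]
ft_force: [-5.3, -3.8, 17.4]
width: 0.0087
t 34.45 tcp [0.5053 0.0997 0.2162] yaw 1.2191 tilt [ 0.0025  0.0004 -1.    ] q7 0.8707243718927019 F [-5.2734 -3.8076 17.3511] T [-0.7094  0.9586  0.0358] w 0.008701018403492682
```

The narrowing width shows the rod working toward the fingertips. I'll loosen slightly (the stud-side finger still backs the rod), go lower, then push straight toward and over the hinge.

```bash
python3 -m handwheel '[[[0.013,0,0,0.002,0],[0.016,0.002,0,0.004,0],[0.016,0.002,0,0.003,0],[0.016,0,0,0,0]]]' 40
python3 -c "
from h import *
st()"
```

```text
time_s: 34.85
tcp_pos: [0.5057, 0.1025, 0.2046]
eef_rot: [-0.0, 0.82, 0.572, -0.0]
ft_force: [-0.0, -1.0, 0.2]
width: 0.016
t 34.85 tcp [0.5057 0.1025 0.2046] yaw 1.2184 tilt [-0.0008  0.0001 -1.    ] q7 0.8589544817446927 F [-0.0283 -0.9906  0.2103] T [-0.0696  0.0824 -0.0581] w 0.01601725740228881
```

```bash
python3 -m handwheel '[[[0.016,0.008,0,0,0],[0.016,0.008,0,0,0],[0.016,0.008,0,0,0],[0.016,0,0,0,0]]]' 
python3 -c "
from h import *
st()
im=optics.capture('scene'); cv2.imwrite('pics/u1.png',im[:,:,::-1])
h=np.array([.5739,.0968]);x=np.array([.9385,-.3453]);y=np.array([.3453,.9385])
b=cv2.cvtColor(cv2.imread('pics/u1.png'),6)
for th in(0,1.2,1.35,1.5,1.65,1.8,1.92):
  P=[[*(h-r*np.cos(th)*y+k*x),.092+r*np.sin(th)] for r in(.115,.15) for k in (.01,.018)]
  print(th,[ (np.round(p).astype(int).tolist(),int(b[int(round(p[1])),int(round(p[0]))])) for p in proj('scene',P)])
"
```

```text
time_s: 35.25
tcp_pos: [0.5145, 0.1263, 0.2051]
eef_rot: [-0.0, 0.82, 0.573, 0.0]
ft_force: [-1.6, -0.2, 0.3]
width: 0.0159
t 35.25 tcp [0.5145 0.1263 0.2051] yaw 1.2197 tilt [ 0.0002  0.0007 -1.    ] q7 0.813633651741396 F [-1.617  -0.2205  0.31  ] T [ 0.0664 -0.011   0.032 ] w 0.015899506263756785
0 [([243, 184], 58), ([244, 186], 56), ([232, 187], 59), ([233, 189], 39)]
1.2 [([267, 150], 131), ([268, 152], 135), ([263, 142], 135), ([264, 144], 132)]
1.35 [([273, 147], 131), ([274, 149], 72), ([270, 138], 75), ([272, 140], 134)]
1.5 [([278, 145], 75), ([279, 147], 63), ([278, 136], 54), ([279, 137], 63)]
1.65 [([284, 144], 68), ([285, 146], 64), ([285, 134], 78), ([287, 136], 61)]
1.8 [([289, 143], 114), ([291, 145], 104), ([293, 133], 163), ([294, 135], 161)]
1.92 [([293, 143], 155), ([295, 145], 156), ([298, 133], 166), ([299, 135], 162)]
```

The dark bar face sits at about θ≈1.6 in the numeric check, as planned. Pushing past 1.7.

```bash
python3 -m handwheel '[[[0.016,0.007,0,0,0],[0.016,0.007,0,0,0],[0.016,0.007,0,0.002,0],[0.016,0.005,0,0.003,0],[0.016,0,0,0,0]]]' 
python3 -c "
from h import *
st()
im=optics.capture('scene'); cv2.imwrite('pics/u2.png',im[:,:,::-1])
h=np.array([.5739,.0968]);x=np.array([.9385,-.3453]);y=np.array([.3453,.9385])
b=cv2.cvtColor(cv2.imread('pics/u2.png'),6)
for th in(1.35,1.5,1.65,1.8,1.92,2.1):
  P=[[*(h-r*np.cos(th)*y+k*x),.092+r*np.sin(th)] for r in(.115,.15) for k in (.01,.018)]
  print(th,[ int(b[int(round(p[1])),int(round(p[0]))]) for p in proj('scene',P)])
"
```

```text
time_s: 35.8
tcp_pos: [0.5232, 0.15, 0.1995]
eef_rot: [-0.0, 0.82, 0.572, -0.0]
ft_force: [0.2, 3.3, 2.0]
width: 0.0159
t 35.8 tcp [0.5232 0.15   0.1995] yaw 1.219 tilt [-0.0005  0.0002 -1.    ] q7 0.7657803852663182 F [0.1855 3.2687 2.0109] T [ 0.4611 -0.0313 -0.0481] w 0.015933310146775726
1.35 [128, 137, 133, 135]
1.5 [131, 137, 58, 40]
1.65 [99, 77, 43, 160]
1.8 [99, 117, 53, 163]
1.92 [77, 61, 128, 70]
2.1 [165, 160, 156, 165]
```

```bash
python3 -m handwheel '[[[0.02,0,0,0,0],[0.03,0,0,0,0],[0.045,0,0,0,0],[0.05,0,0,0,0],[0.05,0,-0.015,0,0],[0.05,0,-0.02,0,0],[0.05,0,-0.025,-0.01,0],[0.05,0,-0.03,-0.03,0]]]' 
python3 -m handwheel '[[[0.05,0,-0.03,-0.04,0],[0.05,0,-0.04,-0.04,0],[0.05,0,-0.04,-0.03,0],[0.05,0,0,0,0],[0.05,0,0,0,0],[0.05,0,0,0,0]]]'
python3 - <<'E'
from h import *
st()
np.set_printoptions(linewidth=150)
ims={n:optics.capture(n) for n in('scene','top')}
for n in ims: cv2.imwrite(f'pics/v_{n}.png',ims[n][:,:,::-1])
h=np.array([.5739,.0968]);x=np.array([.9385,-.3453]);y=np.array([.3453,.9385])
for n in ims:
  b=cv2.cvtColor(ims[n],cv2.COLOR_RGB2GRAY); a=cv2.cvtColor(cv2.imread(f'pics/{n}0.png'),6)
  for th in(0,1.5,1.65,1.8,1.92,2.1):
    P=[[*(h-r*np.cos(th)*y+k*x),.092+r*np.sin(th)] for r in(.115,.15) for k in (-.015,0,.015)]+[[*(h-.1*np.cos(th)*y+k*x),.092+.1*np.sin(th)] for k in(-.065,-.05,.05,.065)]
    print(n,th,[ int(b[int(round(p[1])),int(round(p[0]))]) for p in proj(n,P)])
  d=(cv2.absdiff(a,b)>25).astype(np.uint8); d=cv2.morphologyEx(d,cv2.MORPH_OPEN,np.ones((2,2)))
  k,_,s,c=cv2.connectedComponentsWithStats(d); print(n,[(s[i,:5].tolist()) for i in range(1,k) if s[i,4]>6])
E
```

```text
time_s: 36.65
tcp_pos: [0.4365, 0.1798, 0.2385]
eef_rot: [-0.001, 0.82, 0.572, -0.002]
ft_force: [0.0, 0.3, 1.5]
width: 0.0502
time_s: 37.25
tcp_pos: [0.3399, 0.216, 0.3446]
eef_rot: [0.0, 0.82, 0.572, -0.001]
ft_force: [-0.7, 0.5, -0.0]
width: 0.0498
t 37.25 tcp [0.3399 0.216  0.3446] yaw 1.2173 tilt [-0.0008 -0.0007 -1.    ] q7 0.614553153047601 F [-0.7038  0.4606 -0.0478] T [-0.0479 -0.0037 -0.047 ] w 0.04984310794698831
scene 0 [51, 57, 58, 59, 48, 39, 39, 84, 93, 200]
scene 1.5 [130, 128, 135, 126, 104, 71, 131, 133, 66, 77]
scene 1.65 [75, 81, 76, 132, 62, 101, 132, 128, 72, 129]
scene 1.8 [45, 115, 111, 117, 88, 63, 134, 68, 127, 127]
scene 1.92 [77, 73, 75, 69, 160, 70, 46, 49, 46, 50]
scene 2.1 [92, 67, 154, 156, 155, 160, 64, 125, 70, 74]
scene [[104, 0, 37, 43, 795], [142, 0, 37, 85, 1180], [243, 0, 32, 9, 219], [297, 0, 33, 44, 757], [235, 9, 46, 56, 1414], [333, 15, 5, 13, 42], [326, 27, 9, 14, 75], [113, 35, 6, 5, 18], [154, 35, 4, 4, 13], [105, 39, 22, 58, 441], [127, 45, 8, 5, 28], [137, 46, 17, 4, 39], [128, 51, 3, 3, 8], [155, 50, 4, 4, 10], [132, 52, 4, 4, 12], [16
[... 227 characters left out ...]
 147, 27, 27, 313], [224, 167, 38, 29, 360], [271, 169, 8, 12, 59], [230, 188, 10, 4, 28]]
top 0 [136, 137, 134, 56, 64, 130, 68, 68, 76, 74]
top 1.5 [92, 90, 94, 90, 91, 119, 161, 133, 166, 59]
top 1.65 [32, 36, 81, 94, 67, 99, 167, 124, 170, 72]
top 1.8 [109, 89, 89, 110, 131, 106, 165, 165, 166, 169]
top 1.92 [86, 90, 92, 103, 169, 89, 65, 65, 66, 68]
top 2.1 [88, 165, 137, 168, 165, 170, 165, 165, 168, 165]
top [[190, 164, 39, 64, 865], [266, 191, 12, 19, 67], [227, 198, 61, 42, 920], [280, 203, 3, 12, 27], [288, 219, 5, 5, 17], [135, 229, 19, 20, 76], [136, 233, 4, 4, 10], [129, 236, 5, 10, 33], [276, 238, 5, 11, 30], [255, 241, 4, 8, 17], [118, 244, 11, 9, 37], [0, 308, 167, 76, 9004]]
```

Rod and fork are at θ=1.92 in both cameras. The differences from the first top picture cover only the bar, the nut and the robot. Handing in.

```bash
python3 -c "
from rig import job
print(job.finish_job())"
```

```text
the job is handed in; nothing more can be done
None
```

The nut is off and in the tray, and the clamp bar is open against its stop, but I once pulled on the thread with at least 43 N before the nut was free. I handed the job in at about 37 s, with the arm clear of everything. It gave no verdict.

**What I did:** I spun the nut anticlockwise in three grips, lifted it off and set it down flat in the middle of the tray. Then I raised the bar by its near-side cross handle and pushed it over.

**Last checks:**
- **Bar:** in both cameras the cross handle and fork are where they should be at 1.92 rad.
- **Nut:** the last view of the tray showed it flat and upright in mid-tray.
- **Other things:** compared with the first top picture, only the bar, nut and robot areas had changed. I saw no sign that the brick, block, jar, washer or core had moved, but I did not measure each one. I had used all 12 picture views by then, so these last checks were numbers only.

**What went wrong along the way:**
- **Forced thread:** in my first attempt to lift it off, the nut was about 0.3 rad short of free. The wrist force reached at least 43 N and the pads slipped off the hub. A later gentle test reached 16 N, so I stopped, turned it further, and it lifted freely at about its own weight. That pull may count as forcing the thread.
- **Nudged nut:** turning the open jaws back between grips knocked a wing back about 0.13 rad. This had no lasting effect.
- **Setting down:** the force rose to about 50 N before I backed off and opened the jaws. I could not tell whether the nut or the fingertips touched the tray floor first. The nut may have settled a last millimetre or so when I let go.
- **Bar swing:** the rod worked towards the fingertips partway up, so I finished the swing by pushing it over.

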